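# Check in the film drives and put them away

### The job

Stand every drive cartridge that lies on the bench flat in the carrier tray, handle up, then slide the carrier along its rail to the reader station, its red pointer level with the yellow post that stands across from the tag reader gun's muzzle. There squeeze the gun's red trigger fully for about half a second and let it go again. Then pull the drawer of the small cabinet well open, put all the cartridges flat in it, handle up, and push it fully shut; leave the empty carrier at the reader and do not disturb the iron knob, the green glass stopper or the brass spring that stand nearby.

Things in the scene. Friction and masses are not known exactly. Their poses are not given: they have to be found in the camera images.
- cart0: Drive cartridge, an aluminium block 90 x 40 x 18 mm (x, y, z) with blue labels on top and a black handle rib across its middle: the rib is 12 mm thick along x, 34 mm long along y, and rises from 18 to 46 mm above the underside. Origin at the centre of the underside, z up, x along the long side. 0.1 to 0.25 kg. May be absent (None).
- cart1: Drive cartridge, an aluminium block 90 x 40 x 18 mm (x, y, z) with yellow labels on top and a black handle rib across its middle: the rib is 12 mm thick along x, 34 mm long along y, and rises from 18 to 46 mm above the underside. Origin at the centre of the underside, z up, x along the long side. 0.1 to 0.25 kg. May be absent (None).
- cart2: Drive cartridge, an aluminium block 90 x 40 x 18 mm (x, y, z) with green labels on top and a black handle rib across its middle: the rib is 12 mm thick along x, 34 mm long along y, and rises from 18 to 46 mm above the underside. Origin at the centre of the underside, z up, x along the long side. 0.1 to 0.25 kg. May be absent (None).
- rail: Fixed rail unit, a dark steel plate 120 x 445 mm with two rods and two yellow station posts at its +x edge, 150 mm apart. Origin on the bench under the carrier's middle at its load station. The carrier slides along this body's -y axis.
- carrier (a joint): Travel of the carrier along the rail (m): 0 at the load station (start -0.005 to 0.02), 0.15 at the reader station, stops at -0.01 and 0.175. It stays where it is left (about 1.5 N of friction). Seen: a red pointer on the tray's +x rim stands level with the yellow post of the station.
- carrier_floor (a point): Centre of the carrier tray's inner floor, 24 mm above the bench; axes parallel to the rail's. The aluminium tray is inside 102 mm (x) by 162 mm (y), rims 14 mm above the floor; three cartridges fit side by side with their long sides along x, 54 mm apart in y.
- carrier_tab (a point): On the orange push tab of the carrier, beyond the tray's +y end: an upright plate 40 mm (x) by 12 mm (y), its top 17 mm above this point; this point is on its mid-plane, 65 mm above the bench. 34 mm of free space between the tab and the tray.
- gun: Fixed tag reader gun lying on its side on a stand, muzzle towards +x, pistol grip (black, 30 mm thick in x, 36 mm high in z) reaching out along -y at 85 mm above the bench. Origin on the bench. Nothing of it is higher than 115 mm.
- grip_back (a point): On the back (-x) face of the pistol grip, across from the trigger, 85 mm above the bench; the axes are the gun's (x muzzle).
- trigger_pad (a point): On the front face of the red trigger lever, where a finger presses, 45 mm from its hinge and 85 mm above the bench; moves with the lever. Released it is 60 mm in front of grip_back along the gun's x, fully squeezed about 47 mm. The lever is 72 mm long and 26 mm high.
- trigger (a joint): Angle of the trigger (rad): 0 released, 0.30 fully squeezed; the spring needs about 12 N at the pad.
- cab_drawer0 (a joint): How far the drawer of the fixed dark wood cabinet (240 mm deep, 220 mm wide, 105 mm high, front to its -x) is pulled out along the cabinet's -x (m): 0 shut, 0.166 fully out; it stays where it is left. At the start 0 to 0.02.
- drawer_floor (a point): Point on the drawer's inner floor, midway across, 48 mm behind the inside of its front, 22 mm above the bench; moves with the drawer, axes parallel to the cabinet's. Inside, the drawer reaches from -48 to 147 mm (x) and 89 mm to either side (y); sides 61 mm, front 70 mm above its floor. Pulled out by q, its front q is clear of the cabinet's top.
- cab_drawer0_handle (a point): Middle of the drawer's brass bar handle: 11 mm thick, 110 mm long along the drawer's y, 35 mm in front of the drawer's face, 67 mm above the bench.
- iron_knob: Bystander: cast iron lamp adjuster knob, 76 mm across, 44 mm high.
- stopper: Bystander: green glass bottle stopper, 50 mm across, 60 mm high.
- spring: Bystander: brass gate spring, 70 mm long, 28 mm thick, lying.
Mind the look-alikes: they are no part of the job. Leave any brown look-alike of the cart1 alone.

How it is judged:
By the outcome, as a careful person would: the job done as asked, in the order asked, and still so for the second after the job is handed in, with the robot touching nothing.
Of cart0, cart1, cart2 only 2 to 3 are there at a start; the rules pass over those that are not, and their reading is None.
At some moment in a run one of cart0, cart1, cart2 may be knocked a few centimetres aside while the robot is not near it.
It also fails if it takes over 210 s, if anything falls off the work surface, if the arm or the gripper's body presses on something with over 40 N, if the wrist force passes 120 N, or if a joint passes its speed limit or range.

### The arm

A 7-joint arm with a two-finger parallel gripper is mounted at the origin on the work surface. World frame = base frame: x ahead of the robot, y to its left, z up, the work surface at z = 0. Lengths are in mm, angles in rad, forces in N, time in s.
With the tool pointing down it reaches from about 400 to 875 mm from the base axis. Payload 19.3 kg.
Tool frame: the origin (TCP) lies at the very end of the fingers, on their centre line; the grasp point (between the pads) lies 19 mm behind it (grip_point_offset is the z of the grasp point in the tool frame, in mm); z points along the fingers, y is the line along which they close (so a half turn about z gives the same grasp; the last joint's range is limited). The gripper opens to 85 mm and grips with 20 to 120 N. Pads are 22 mm wide; open, the fingers measure 114 mm over their backs; the gripper's body (76 mm by 85 mm) begins 54 mm behind the grasp point. The pads swing forward as they close: fully open they stand 13 mm farther back than shut.
Start: joints at [-1.324, 0.521, -0.036, 1.599, 0.021, 1.021, -0.113], TCP at [194.723, 593.883, 231.291] pointing down, gripper open.
Joint ranges: [-2.91, 2.91], [-0.3, 2.13], [-1.5, 1.42], [0.17, 2.43], [-1.26, 4.41], [0.16, 1.93], [-2.52, 2.52]. Speed limits (rad/s): [1.89, 1.89, 2.39, 2.39, 3.01, 3.01, 3.01].

### API

Orientations are given as a 3x3 rotation matrix whose columns are the frame's x, y, z axes.
In Python, from workcell import movep, movel, goto_joints, open_gripper, clamp, wait, inverse_kinematics, read_state, camera, PlanningError, finish_job, grip_point_offset gives the robot as it stands. Calls block until the motion is done:
- movep(position, orientation): joint-space move of the TCP to a pose.
- movel(position, frame=None, max_speed=150, guard=None): straight line of the TCP; frame=None keeps the orientation; max_speed is the mean speed in mm/s. With guard (N) it stops when the force on the tool has changed by that much, and returns True; else False.
- goto_joints(angles): joint-space move.
- open_gripper() and clamp(): open the fingers fully, or close them until they stop; the grip force is fixed at half the most.
- wait(seconds).
- inverse_kinematics(position, orientation): joint angles nearest the present ones, or None.
- read_state(): the state.
- camera(name): name is "scene" or "side" or "wrist"; returns a dict with "image" (480x640x3 uint8, blue, green, red), "range_z" (480x640 float32, mm along the optical axis (not along the pixel's ray), 0 where there is no reading), "fx", "fy", "cx", "cy" (pixels), "cam_to_world" (4x4, takes a point from camera to world coordinates). Camera axes: x right, y up, looking along -z (the intrinsics and any distortion apply to the point x, -y, -z); pixel columns grow to the right and rows downward; lengths in mm; the calibration is good to about 2 mm. A picture is of the moment at which its call begins.
A pose or a line that the arm cannot do raises PlanningError and nothing moves.
- finish_job(): hands the job in; it is judged then, once.
The state is a dict: "time": time; "qpos": joint angles; "qvel": joint speeds; "joint_efforts": joint torques, N m; "eef_pos": TCP position; "tool_rot": TCP orientation; "ft_force": force on the tool from outside, world axes, zero at the start; "torque": the same for the moment, N m; "finger_gap": finger opening in mm; "gripper_force": force on a finger pad.
Only numpy, scipy, OpenCV 4.12 (cv2) and the standard library are available. Lean on these libraries where they do the work, as an engineer would, in place of code of your own. Each camera call takes 0.05 s, during which the arm holds its last target. There are 200 camera calls.

## Working session

There is one attempt and no reset: what is moved stays moved. The work goes in short steps, each a Python script; the robot and the scene stay as the last script left them, time stands still between calls to the robot, and variables do not carry over. Pictures are saved under pics/ and viewed, at most 14 in all, crops included, and the job is handed in when it is done.

```bash
ls; mkdir -p pics; python3 - <<'E'
from workcell import *
import cv2,numpy as np,pickle
for n in ("scene","side"):
    c=camera(n); cv2.imwrite(f"pics/{n}0.png",c["image"]); pickle.dump(c,open(f"{n}0.pkl","wb"))
    print(n,c["fx"],c["cx"],c["cy"],np.round(c["cam_to_world"],3).tolist(),[k for k in c], (c["range_z"]>0).mean())
print(read_state(),grip_point_offset)
E
```

```text
pics
scene 446.69099883958904 313.44405980581155 240.08223014173802 [[0.663, -0.626, 0.411, 1018.012], [0.749, 0.553, -0.366, -372.844], [0.002, 0.551, 0.835, 1079.771], [0.0, 0.0, 0.0, 1.0]] ['image', 'range_z', 'fx', 'fy', 'cx', 'cy', 'cam_to_world'] 0.9961490885416666
side 546.5868481559323 326.85850495309734 242.6283972471793 [[0.8, 0.395, -0.451, -14.924], [-0.6, 0.511, -0.615, -660.784], [-0.012, 0.763, 0.646, 840.249], [0.0, 0.0, 0.0, 1.0]] ['image', 'range_z', 'fx', 'fy', 'cx', 'cy', 'cam_to_world'] 0.9960123697916666
{'time': 0.1, 'qpos': array([-1.32419347,  0.52196574, -0.03630038,  1.59990809,  0.0211852 ,
        1.02107753, -0.11283761]), 'qvel': array([-0.0014906 , -0.00284438,  0.00057037, -0.00248616, -0.00088797,
       -0.00012529, -0.00071892]), 'joint_efforts': array([ 3.41860963e-03, -9.28484416e+01,  1.98441893e+00, -3.70533228e+01,
        1.81808963e-02,  5.37012515e-03,  2.26646034e-05]), 'eef_pos': array([194.66167967, 593.62344083, 230.79188473]), 'tool_rot': array([[-9.50211187e-01,  3.11606552e-01, -2.39328924e-04],
       [ 3.11606636e-01,  9.50210720e-01, -9.44474967e-04],
       [-6.68916789e-05, -9.72027161e-04, -9.99999525e-01]]), 'ft_force': array([-0.52858176,  0.85849215, -0.77538139]), 'torque': array([-0.0107518 ,  0.00571882, -0.00441192]), 'gripper_force': 0.0, 'finger_gap': 85.0766177564505} -18.700000000000003
```

View pics/scene0.png

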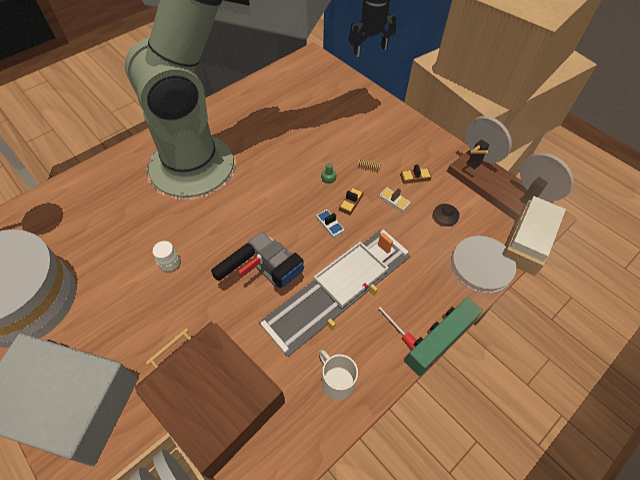

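View pics/side0.png

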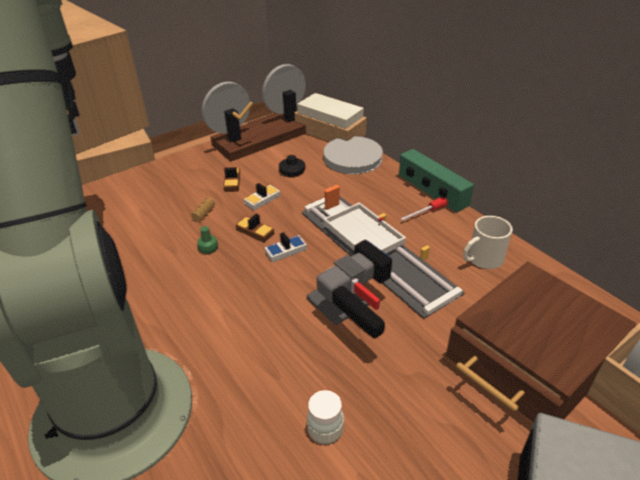

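The scene holds two real cartridges: blue at scene (330,222) and silver/yellow at (395,198). Brown look-alikes are at (351,200) and (416,174), and no green one is visible. The carrier tray is at (352,273), the gun at (265,260) and the cabinet at (210,395), with its handle at side (488,385).

```bash
cat > h.py <<'E'
import cv2,numpy as np,pickle
from workcell import *
def cloud(c):
    v,u=np.mgrid[0:480,0:640]; z=c["range_z"]
    p=np.stack([(u-c["cx"])/c["fx"]*z,-(v-c["cy"])/c["fy"]*z,-z],-1)
    T=c["cam_to_world"]; return p@T[:3,:3].T+T[:3,3]
def shot(n,name=None):
    c=camera(n)
    if name: cv2.imwrite(f"pics/{name}.png",c["image"])
    return c,cloud(c)
def down(yaw):  # tool down, tool y (closing) axis at world angle yaw
    s,c=np.sin(yaw),np.cos(yaw); y=np.array([c,s,0]); z=np.array([0,0,-1.]); return np.c_[np.cross(y,z),y,z]
E
python3 - <<'E'
from h import *
S=pickle.load(open("scene0.pkl","rb"));D=pickle.load(open("side0.pkl","rb"))
pts={"S":[(330,222),(395,198),(351,273),(391,240),(328,172),(369,165),(446,213),(332,323),(374,289),(365,285),(250,265),(287,267),(285,348),(150,360),(188,333),(210,325),(137,380),(284,398),(166,255),(265,320),(405,240)],"D":[(487,385),(425,252),(382,217),(330,200),(287,246),(262,197),(450,335),(527,265),(635,322),(360,300),(368,294)]}
for k,c in (("S",S),("D",D)):
    P=cloud(c)
    for u,v in pts[k]: print(k,u,v,P[v,u].round(0),c["image"][v,u])
# top-down ortho from both at 1.5mm/px
x0,y0=300,-600
for k,c in (("S",S),("D",D)):
    P=cloud(c).reshape(-1,3);I=c["image"].reshape(-1,3)
    o=np.argsort(P[:,2]);P=P[o];I=I[o]
    # image: col = y increasing left -> world y left ; row up = x
    img=np.zeros((600,800,3),np.uint8)
    r=((1000-P[:,0])/1.25).astype(int);cc=((450-P[:,1])/1.25).astype(int)
    m=(r>=0)&(r<599)&(cc>=0)&(cc<799)&(P[:,2]>-20)&(P[:,2]<200)
    for d in ((0,0),(1,0),(0,1),(1,1)): img[r[m]+d[0],cc[m]+d[1]]=I[m]
    cv2.imwrite(f"pics/top{k}.png",img)
E
```

```text
S 330 222 [485. 166.  29.] [2 6 4]
S 395 198 [550. 371.  31.] [28 45 70]
S 351 273 [643.  98.  19.] [191 207 217]
S 391 240 [664. 221.  83.] [ 88 144 223]
S 328 172 [347. 284.  42.] [51 79 56]
S 369 165 [398. 416.  20.] [ 75 126 164]
S 446 213 [688. 440.  33.] [37 44 55]
S 332 323 [719. -43.  33.] [ 94 186 225]
S 374 289 [722. 104.  32.] [ 86 172 213]
S 365 285 [700.  92.  39.] [ 37  41 172]
S 250 265 [ 483. -112.   95.] [ 48  52 182]
S 287 267 [558. -51. 112.] [37 40 44]
S 285 348 [ 687. -170.   21.] [199 215 226]
S 150 360 [ 519. -430.   71.] [110 176 216]
S 188 333 [ 487. -326.   -0.] [ 75 108 166]
S 210 325 [ 551. -281.   95.] [ 52  74 119]
S 137 380 [ 509. -482.    5.] [ 66  88 126]
S 284 398 [ 773. -245.    0.] [34 52 83]
S 166 255 [ 300. -254.   74.] [208 223 238]
S 265 320 [ 591. -159.    7.] [100 111 118]
S 405 240 [662. 299.   1.] [ 78 115 169]
D 487 385 [ 512. -384.   73.] [ 90 156 212]
D 425 252 [711. -45.  24.] [ 45 100 133]
D 382 217 [701.  92.  45.] [ 53  98 188]
D 330 200 [640. 217.  51.] [ 36  66 135]
D 287 246 [472. 158.  29.] [17 16 17]
D 262 197 [536. 371.  18.] [127 142 153]
D 450 335 [ 541. -273.   74.] [36 51 81]
D 527 265 [ -15. -661.  840.] [ 44  65 111]
D 635 322 [ 800. -465.  103.] [ 55  84 135]
D 360 300 [ 451. -126.  101.] [33 36 36]
D 368 294 [ 476. -121.   97.] [ 46  49 201]
```

View pics/topS.png

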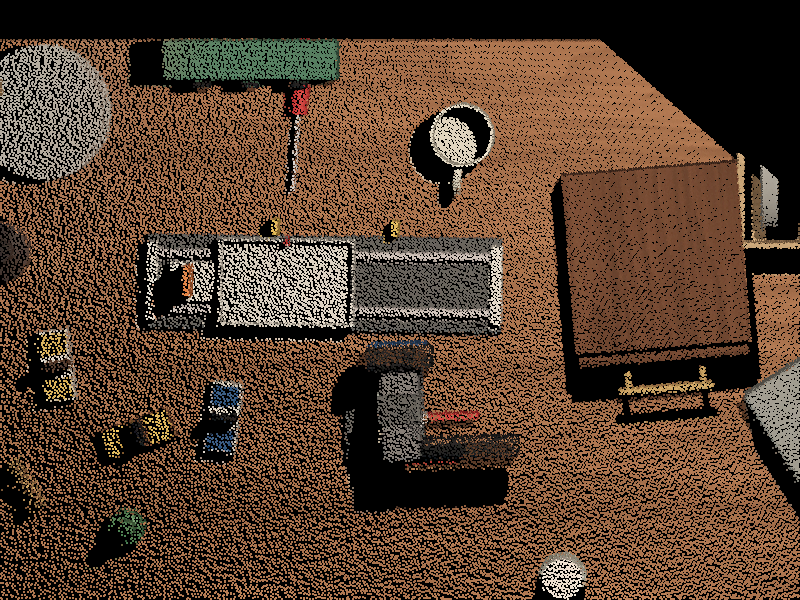

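The top-down view (1.25 mm/px, x up, y left) shows the rail almost axis-aligned and the cabinet turned by a few degrees. The tray is at (285,285), the posts at (272,228) and (393,230), the trigger at (452,416) and the handle at (667,387). Next I'll measure these.

```bash
cat >> h.py <<'E'
def sel(P,I,x,y,z,col=None):
    m=(P[...,0]>x[0])&(P[...,0]<x[1])&(P[...,1]>y[0])&(P[...,1]<y[1])&(P[...,2]>z[0])&(P[...,2]<z[1])
    if col is not None:
        H=cv2.cvtColor(I,cv2.COLOR_BGR2HSV).astype(int); (h0,h1,s0,v0)=col
        h=H[...,0]; m&=((h>=h0)&(h<=h1) if h0<=h1 else (h>=h0)|(h<=h1))&(H[...,1]>=s0)&(H[...,2]>=v0)
    return P[m]
def rect(p):
    (c,s,a)=cv2.minAreaRect(p[:,:2].astype(np.float32)); return np.round(c,1),np.round(s,1),round(a,1)
def robust(p,z=True):
    p=p[np.all(np.abs(p-np.median(p,0))<[80,80,30],1)]
    return p
E
python3 - <<'E'
from h import *
S=pickle.load(open("scene0.pkl","rb"));D=pickle.load(open("side0.pkl","rb"))
for k,c in (("S",S),("D",D)):
    P=cloud(c);I=c["image"]; print("==",k)
    b=sel(P,I,(350,450),(-60,60),(-20,20)); print("bench",b[:,2].mean(),b[:,2].std())
    def show(n,*a):
        p=sel(P,I,*a)
        if len(p)<3: print(n,len(p));return
        print(n,len(p),"mean",p.mean(0).round(1),"lo",np.percentile(p,3,0).round(0),"hi",np.percentile(p,97,0).round(0),"rect",*rect(p))
    show("c0 blue",(410,540),(110,210),(9,60),(100,130,120,40))
    show("c0 body",(410,540),(120,210),(10,60))
    show("c0 rib",(410,540),(120,210),(34,60))
    show("c1 body",(480,600),(345,420),(10,60))
    show("c1 rib",(480,600),(345,420),(34,60))
    show("c1 yellow",(480,600),(345,420),(10,60),(15,35,120,120))
    show("tray rim",(560,720),(-10,200),(33,50))
    show("tray floor",(600,690),(60,150),(10,30))
    show("pointer",(690,740),(60,130),(20,60),(170,10,120,60))
    show("post1",(700,740),(80,130),(10,60),(15,35,100,120))
    show("post2",(700,740),(-70,-20),(10,60),(15,35,100,120))
    show("tab",(600,700),(190,260),(50,100),(3,18,140,60))
    show("trigger",(440,520),(-200,-60),(60,120),(170,10,120,60))
    show("grip",(400,465),(-210,-110),(85,125))
    show("gun all",(400,600),(-210,50),(85,125))
    show("handle",(470,530),(-460,-310),(55,90),(10,35,80,100))
    show("cabtop",(520,800),(-500,-250),(97,120))
    show("plate",(580,720),(-200,280),(4,60))
E
```

```text
== S
bench -0.9818293149429207 2.4997579078788097
c0 blue 125 mean [478.5 172.   17.5] lo [440. 154.  14.] hi [515. 190.  21.] rect [476.1 172.6] [33.  80.9] 80.7
c0 body 381 mean [483.5 167.9  21.4] lo [438. 149.  12.] hi [523. 189.  46.] rect [479.7 170.7] [41.1 94.3] 82.3
c0 rib 59 mean [480.9 169.7  42.7] lo [473. 155.  34.] hi [486. 185.  48.] rect [479.8 170.5] [33.7 13.1] 77.5
c1 body 364 mean [546.2 376.4  20.9] lo [503. 357.  11.] hi [587. 398.  45.] rect [544.2 379.3] [90.5 45.8] 9.3
c1 rib 53 mean [544.8 377.6  42.8] lo [537. 362.  36.] hi [551. 395.  47.] rect [543.2 379.2] [13.7 37.6] 6.7
c1 yellow 140 mean [543.6 381.9  17.3] lo [504. 363.  13.] hi [582. 398.  21.] rect [541.8 382.3] [81.9 37. ] 6.6
tray rim 382 mean [649.8  91.6  36.7] lo [593.   7.  33.] hi [704. 177.  41.] rect [655.2  92.3] [173.3 126.5] 89.2
tray floor 954 mean [645.5 104.4  22.8] lo [603.  63.  19.] hi [687. 147.  27.] rect [645.1 105. ] [89.8 90. ] 89.9
pointer 15 mean [700.6  91.9  39.8] lo [695.  89.  37.] hi [706.  95.  42.] rect [700.5  92. ] [ 5.6 12. ] 86.0
post1 52 mean [718.5 104.9  26.2]
[... 2446 characters left out ...]
9.2   90.1] lo [ 452. -176.   76.] hi [482. -84. 100.] rect [ 471.9 -132.1] [138.5  28.4] 73.7
grip 791 mean [ 434.4 -156.8   99. ] lo [ 423. -195.   86.] hi [ 451. -113.  105.] rect [ 438.3 -153.8] [31.4 87.8] 2.2
gun all 3333 mean [475.8 -85.4 103. ] lo [ 422. -190.   87.] hi [560. -19. 114.] rect [ 497.5 -100.2] [154.3 190.3] 2.3
handle 516 mean [ 512.7 -381.7   70.7] lo [ 505. -436.   66.] hi [ 527. -327.   74.] rect [ 515.7 -380.9] [118.6  27.4] 89.4
cabtop 12835 mean [ 669.5 -377.4  104.8] lo [ 567. -476.  101.] hi [ 783. -266.  107.] rect [ 679. -379.] [232.  246.3] 4.4
plate 6377 mean [643.8  23.3  18.4] lo [ 586. -172.    6.] hi [701. 248.  39.] rect [650.9  37.8] [471.7 139. ] 89.7
```

Both cartridges, the tray, posts, gun and cabinet are located to a few mm. I'll hover over cart1 and refine with the wrist camera.

```bash
cat >> h.py <<'E'
def best(pos,yaw):
    "hover orientation (yaw or yaw+pi) whose IK is nearest mid-range of the last joint"
    c=[(abs(q[6])+0.3*np.abs(q-read_state()["qpos"]).max(),y) for y in (yaw,yaw+np.pi,yaw-np.pi) for q in [inverse_kinematics(pos,down(y))] if q is not None]
    return min(c)[1]
def cartfit(P,I,c,r=70):
    "centre, yaw of a cartridge near c from cloud"
    b=sel(P,I,(c[0]-r,c[0]+r),(c[1]-r,c[1]+r),(-30,8)) 
    p=sel(P,I,(c[0]-r,c[0]+r),(c[1]-r,c[1]+r),(10,60))
    p=p[np.hypot(*(p[:,:2]-c[:2]).T)<58]
    (cc,s,a)=cv2.minAreaRect(p[:,:2].astype(np.float32))
    if s[0]<s[1]: a-=90
    return np.array(cc),np.round(s,1),(a+90)%180-90, len(p)
E
python3 - <<'E'
from h import *
c=np.array([541.5,382]); y=best([*c,190],np.radians(8)); print("yaw",y)
movep([*c,190],down(y)); 
C,P=shot("wrist","w1"); I=C["image"]
print(read_state()["time"],read_state()["qpos"].round(2)); print(cartfit(P,I,c))
r=sel(P,I,(490,590),(340,420),(36,55)); print("rib",r.mean(0),rect(r))
L=sel(P,I,(480,600),(330,430),(10,30),(15,35,120,120)); print("lab",L.mean(0),rect(L),len(L))
E
```

```text
yaw 0.13962634015954636
1.6583 [-0.87  0.64  0.26  1.54 -0.19  0.98 -0.41]
(array([541.7243042 , 381.88708496]), array([90.1, 40.1]), 7.937705993652344, 3969)
rib [541.60371872 383.26309903  46.12391642] (array([542.1, 382. ]), array([11.4, 33.7]), 8.0)
lab [541.05374618 382.3146684   19.35315382] (array([541.8, 381.8]), array([80.7, 33.4]), 7.3) 1748
```

View pics/w1.png

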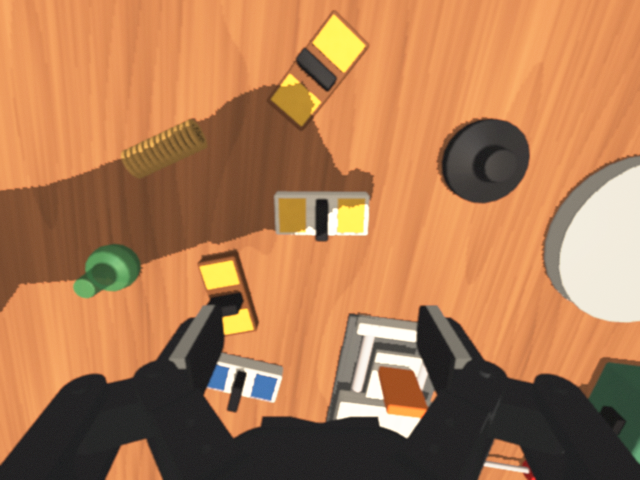

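The wrist view shows cart1 at (322,213), aligned at 8° as expected, with both look-alikes, the spring, knob and stopper clear of the fingers. Now I'll grasp it and measure the tray while holding it.

```bash
cat >> h.py <<'E'
def traycheck(P,I,cy=93):
    rim=sel(P,I,(580,715),(cy-95,cy+95),(34,42))
    # inner wall faces / rims: extents
    L=lambda p,i:np.percentile(p[:,i],[2,98]).round(1)
    print("rim",len(rim),L(rim,0),L(rim,1),rect(rim))
    pt=sel(P,I,(685,720),(cy-20,cy+20),(30,50),(170,10,120,60)); print("pointer",len(pt),pt.mean(0).round(1) if len(pt) else "")
    tb=sel(P,I,(600,700),(cy+90,cy+150),(78,90),(3,18,140,60)); print("tab",len(tb),rect(tb) if len(tb)>3 else "")
    for n,y in(("post1",106),("post2",-43)):
        q=sel(P,I,(700,740),(y-25,y+25),(10,60),(15,35,100,120)); print(n,len(q),L(q,1) if len(q) else "",q.mean(0).round(1) if len(q) else "")
    return rim
E
python3 - <<'E'
from h import *
c=np.array([541.7,382]); y=np.radians(7.9)
movel([*c,80],down(y)); movel([*c,22.5],max_speed=80); clamp(); s=read_state(); print(s["finger_gap"],s["gripper_force"])
movel([*c,170]); s=read_state(); print(s["finger_gap"],s["eef_pos"],s["time"])
movep([648,93,190],down(0)); C,P=shot("wrist","w2"); I=C["image"]; np.save("w2.npy",P)
rim=traycheck(P,I); print(cartfit(P,I,np.array([477,172]))); print(read_state()["finger_gap"],read_state()["time"])
E
```

```text
11.02205713737142 59.62831377983093
11.01222916265307 [541.28218729 381.7309174  169.00903779] 5.2083
rim 2151 [591.6 708.7] [ 67.  179.1] (array([653.1, 120.7]), array([116.9, 124. ]), 89.4)
pointer 124 [699.   93.8  41.9]
tab 1156 (array([647.9, 218.6]), array([11.7, 38.8]), 88.6)
post1 356 [104.3 113.5] [715.1 110.1  30.2]
post2 209 [-45. -36.] [714.2 -39.2  32.3]
(array([477.80722046, 172.89305115]), array([40.1, 90.7]), -7.466728210449219, 5000)
10.891918385481617 6.4333
```

View pics/w2.png

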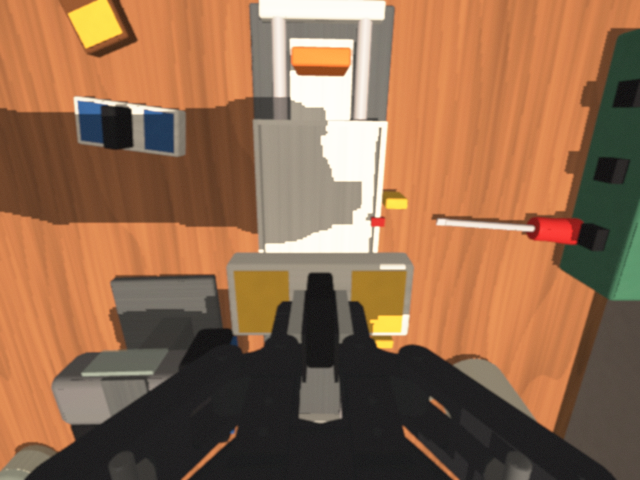

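The wrist picture shows the tray between the rail rods, the red pointer at (378,222), the yellow post at (396,202) and the held cartridge hanging square. Next I'll fit the tray edges and set cart1 in the -y slot.

```bash
python3 - <<'E'
from h import *
P=np.load("w2.npy"); I=cv2.imread("pics/w2.png")
for y in (80,100,120,140,160):
    r=sel(P,I,(580,703),(y-8,y+8),(34,41)); l=r[r[:,0]<620];h=r[r[:,0]>670]
    f=sel(P,I,(580,703),(y-8,y+8),(20,28)); 
    print(y,np.percentile(l[:,0],[3,97]).round(1),np.percentile(h[:,0],[3,97]).round(1) if len(h) else "", np.percentile(f[:,0],[1,99]).round(1))
r=sel(P,I,(610,690),(160,200),(34,41)); print("end",np.percentile(r[:,1],[3,97]))
r=sel(P,I,(585,711),(250,290),(15,70)); print("endbar",rect(r),len(r))
E
```

```text
80 [591.1 594.9] [696.7 700.6] [595.2 695.9]
100 [591.3 595.2] [693.  701.5] [595.4 696.4]
120 [591.6 595.5] [697.3 701.2] [595.8 696.8]
140 [591.8 595.8] [697.5 701.4] [596.2 697.2]
160 [592.2 596.1] [697.8 701.8] [596.6 697.4]
end [175.22251182 179.10155147]
endbar (array([648.6, 259.2]), array([100. ,  18.9]), 0.5) 2819
```

```bash
cat >> h.py <<'E'
def place(x,y,yaw,z,zup=190):
    movel([x,y,z+30],down(yaw)); g=movel([x,y,z-1.5],max_speed=40,guard=8); s=read_state(); print("down",g,s["eef_pos"].round(1),s["ft_force"].round(1))
    open_gripper(); movel([x,y,zup])
E
python3 - <<'E'
from h import *
place(645.5,54,-0.014,46.5)
c=np.array([477.5,172.5]); yw=np.radians(-7.5); movep([*c,190],down(yw)); C,P=shot("wrist"); I=C["image"]
f=cartfit(P,I,c);print(f, read_state()["time"])
c,yw=f[0],np.radians(f[2])
assert f[1].max()<94 and f[1].min()<44
movel([*c,80],down(yw)); movel([*c,22.5],max_speed=80); clamp(); print(read_state()["finger_gap"]); movel([*c,190]); 
place(646.7,134,-0.014,46.5)
movep([646,150,260],down(-0.014)); C,P=shot("wrist","w3"); I=C["image"]
for y in (54,134):
    p=sel(P,I,(585,705),(y-38,y+38),(39.5,75)); print(y,rect(p),np.percentile(p[:,2],[10,95])); 
traycheck(P,I); print(read_state()["time"])
E
```

```text
down True [645.1  54.   46.7] [-2.7  0.2 10.7]
(array([477.37158203, 173.58728027]), array([39.7, 90. ]), -7.323631286621094, 3993) 10.7833
11.026530716233033
down True [646.3 134.   46.8] [-3.8 -0.6 12.2]
54 (array([647. ,  54.3]), array([114.2,  75. ]), 0.1) [41.72999103 70.48854739]
134 (array([646.8, 132.3]), array([111.8,  75.6]), 1.7) [41.71998829 70.60203614]
rim 2863 [591.3 701.6] [ 10.2 178.9] (array([652.8,  93.7]), array([170.9, 124. ]), 89.2)
pointer 71 [699.   94.   41.9]
tab 534 (array([648. , 219.7]), array([10.5, 37.4]), 89.2)
post1 236 [104.9 113.6] [715.3 110.7  29. ]
post2 269 [-45.8 -35.8] [713.2 -38.7  26.6]
18.9667
```

View pics/w3.png

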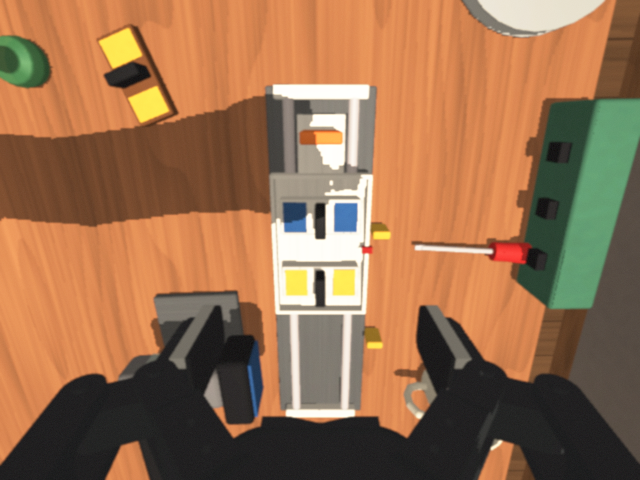

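Both cartridges sit flat and square in the tray. The pointer is at (367,249), and the reader post at (374,338) is about 135 mm further on. Next I'll grip the tab and slide the carrier.

```bash
python3 - <<'E'
from h import *
yw=best([648,219,190],np.pi/2-0.014); movep([648,219,190],down(yw)); movel([648,219,90]);movel([648,219,56],max_speed=80); clamp()
s=read_state(); print(s["finger_gap"],s["eef_pos"].round(1),s["ft_force"].round(1))
g=movel([648-1.9,219-134.6,56],max_speed=60,guard=30); print(g,read_state()["eef_pos"].round(1))
open_gripper(); movel([646.1,84.4,190])
movep([646,0,280],down(-0.014)); C,P=shot("wrist","w4"); I=C["image"]; traycheck(P,I,-41)
for y in (-81,-1):
    p=sel(P,I,(585,705),(y-30,y+30),(62,75)); print(y,rect(p))
print(read_state()["time"])
# drawer handle & gun from here?
tr=sel(P,I,(440,520),(-200,-60),(60,102),(170,10,120,60)); print("trig",len(tr), rect(tr) if len(tr)>5 else "")
E
```

```text
11.065692887913219 [648.1 219.1  56.3] [-0.2  0.   4.2]
False [646.1  84.4  56.3]
rim 2824 [589.3 699.8] [-125.5   43.8] (array([651.8, -41.4]), array([170.9, 126.2]), 89.2)
pointer 63 [697.2 -40.8  41.9]
tab 357 (array([645.9,  84.1]), array([38.1, 10.6]), 1.6)
post1 233 [103.2 112.6] [714.5 107.7  31.4]
post2 212 [-45.2 -36.3] [713.5 -39.3  29. ]
-81 (array([642.7, -80.5]), array([33.1, 11.6]), 89.4)
-1 (array([643.8,  -1. ]), array([33.3, 10.8]), 89.3)
27.6083
trig 736 (array([ 468.8, -126.6]), array([31.4, 85.1]), 1.6)
```

The pointer is at y=-40.8 and the post centre at -40.7, so the carrier is in place. Next I'll measure the gun from above.

```bash
python3 - <<'E'
from h import *
yw=0.03
movep([455,-125,230],down(yw)); C,P=shot("wrist","w5"); I=C["image"]
print(read_state()["qpos"].round(2),read_state()["time"])
tr=sel(P,I,(440,520),(-200,-60),(60,102),(170,10,120,60)); print("trig",len(tr),np.percentile(tr,[2,98],0).round(1), rect(tr))
for y in (-95,-105,-115,-125,-135,-145,-155,-165,-175,-185):
    g=sel(P,I,(400,462),(y-4,y+4),(92,110)); t=tr[abs(tr[:,1]-y)<4]; t=t[t[:,2]>90]
    print(y,np.percentile(g[:,0],[2,98]).round(1) if len(g)>5 else "",len(g),np.percentile(t[:,0],[2,98]).round(1) if len(t)>3 else "",)
print(np.percentile(sel(P,I,(400,462),(-180,-100),(92,115))[:,2],[50,98]))
E
```

```text
[-0.15  0.3   0.36  2.   -0.13  0.86  0.31] 28.5833
trig 927 [[ 472.7 -143.7   80.6]
 [ 483.5  -85.7   99.8]] (array([ 467.1, -139.5]), array([112.8,  35.2]), 84.7)
-95 [423.9 452.5] 353 [473.1 482.2]
-105 [423.8 452.7] 345 [473.4 482.9]
-115 [424.6 453. ] 327 [473.5 483.6]
-125 [424.5 453.3] 317 [459.2 483.2]
-135 [425.4 453.6] 312 [474.2 483.8]
-145 [425.3 453.9] 298 [474.7 484.2]
-155 [425.2 454.1] 290 
-165 [426.1 454.4] 271 
-175 [426.1 454.7] 265 
-185 [427. 455.] 259 
[103.01811481 104.70348133]
```

View pics/w5.png

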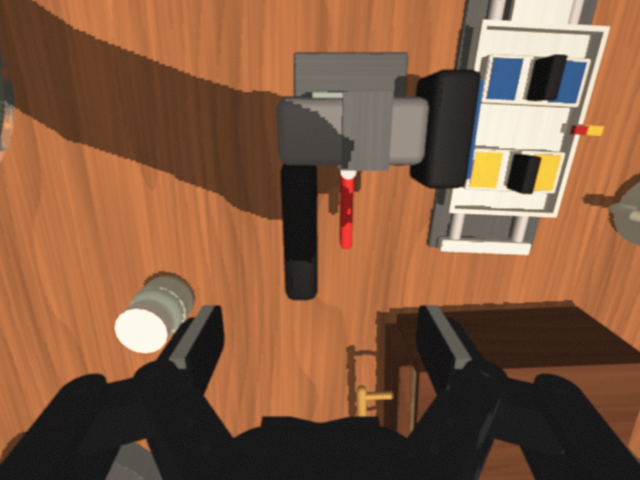

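The trigger lever runs from its hinge at (348,173) to (346,247), beside the black grip at (300,230). That puts the pad at y≈-121 and the grip's back face at x≈424.4.

```bash
python3 - <<'E'
from h import *
x,y=447.9,-121.; R=down(0.033)
movel([x,y,190],R); movel([x,y,110]); g=movel([x,y,64],max_speed=60,guard=10); print(g,read_state()["ft_force"].round(1))
t0=read_state()["time"]; clamp(); s=read_state(); wait(0.3); s2=read_state(); open_gripper(); t3=read_state()["time"]
print(t0,s["time"],s["finger_gap"],s["gripper_force"],s["ft_force"].round(1),s2["time"],s2["finger_gap"],s2["eef_pos"].round(1),t3)
movel([x,y,190]); C,P=shot("wrist"); print(read_state()["time"])
I=C["image"];tr=sel(P,I,(440,520),(-200,-60),(90,102),(170,10,120,60));print(np.percentile(tr,[2,98],0).round(1))
E
```

```text
False [0.  0.8 0.3]
30.6083 31.05 48.9978056021739 60.211231112480164 [-4.3 -0.5 25.1] 31.35 48.51660607366913 [ 448.5 -121.4   65.1] 31.8083
32.85
[[ 455.  -144.6   91.8]
 [ 483.4  -85.5   99.7]]
```

The trigger reached its stop at 60 N and is now released. On to the drawer handle.

```bash
python3 - <<'E'
from h import *
yw=0.077
movep([470,-370,230],down(yw)); C,P=shot("wrist","w6"); I=C["image"]; np.save("w6.npy",P)
print(read_state()["qpos"].round(2),read_state()["time"])
h=sel(P,I,(470,545),(-460,-310),(55,85),(10,35,80,80)); print(len(h),rect(h),np.percentile(h,[2,50,98],0).round(1))
for y in range(-430,-320,15):
    b=h[abs(h[:,1]-y)<5]; f=sel(P,I,(470,640),(y-5,y+5),(80,110)); 
    print(y,np.percentile(b[:,0],[3,97]).round(1) if len(b)>3 else "",np.percentile(f[:,0],[1]).round(1) if len(f)>3 else "", )
for x0,y0 in ((320,-400),(350,-395),(480,-384),(420,-390)): print(inverse_kinematics([x0,y0,55],down(yw)) is not None)
E
```

```text
[ 0.3   0.51  0.38  1.69 -0.22  0.99  0.84] 33.8917
1984 (array([ 527.8, -375.4]), array([ 40.8, 128.2]), 4.1) [[ 505.4 -434.8   61.7]
 [ 514.8 -367.3   71.7]
 [ 544.2 -321.2   74.1]]
-430 [512.3 543.1] [552.5]
-415 [511.2 521.1] [551.2]
-400 [509.4 519.9] [549.9]
-385 [508.8 518.5] [548.9]
-370 [507.1 517.2] [547.7]
-355 [506.1 516.4] [546.4]
-340 [505.1 542. ] [545.2]
-325 [504.3 544.5] [544.]
True
True
True
True
```

View pics/w6.png

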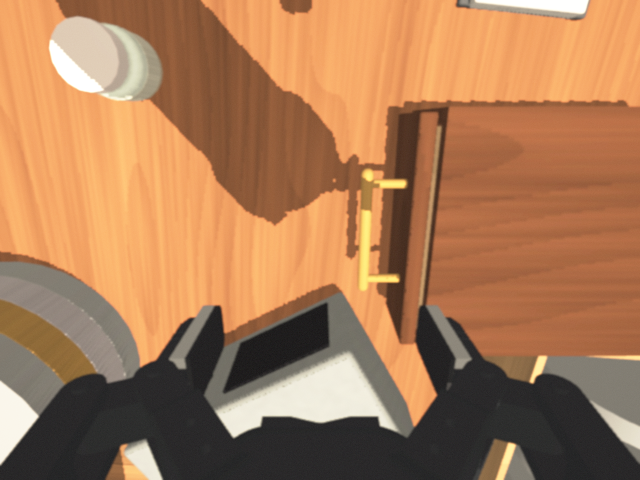

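The bar runs from (367,175) to (364,288), with the drawer face about 35 mm behind it. A grey device at (340,300) stands near the drawer's path, so I'll check its clearance numerically.

```bash
python3 - <<'E'
from h import *
P=np.load("w6.npy")
for u,v in ((340,292),(300,312),(375,340),(395,390),(400,420),(412,335),(405,340),(433,112),(428,112)): print(u,v,P[v,u].round(0))
D=pickle.load(open("scene0.pkl","rb"));Q=cloud(D)
for n,A in (("w",P),("s",Q)):
    m=(A[...,0]>330)&(A[...,0]<546)&(A[...,1]<-440)&(A[...,1]>-620)&(A[...,2]>12)
    p=A[m]
    # drawer frame: origin bar centre (513.4,-382), yaw .08
    d=p[:,:2]-[513.4,-382]; c,s=np.cos(.08),np.sin(.08); lx=d@[c,s]; ly=d@[-s,c]
    for a in range(-180,30,20):
        k=(lx>a)&(lx<=a+20)
        if k.sum()>5: print(n,a,"max ly",np.percentile(ly[k],99).round(1),"z",p[k][:,2].max().round(0))
f=(P[...,2]>80)&(P[...,2]<96)&(P[...,0]>540)&(P[...,0]<570)&(P[...,1]<-250); d=P[f][:,:2]-[513.4,-382]; print("front",np.percentile(d@[-np.sin(.08),np.cos(.08)],[0.5,99.5]),np.percentile(d@[np.cos(.08),np.sin(.08)],[1,99]))
E
```

```text
340 292 [ 504. -480.    3.]
300 312 [ 457. -507.   11.]
375 340 [ 556. -546.    2.]
395 390 [ 584. -598.   30.]
400 420 [ 574. -583.   90.]
412 335 [ 568. -473.   93.]
405 340 [ 562. -479.   94.]
433 112 [ 551. -272.   93.]
428 112 [ 547. -272.   93.]
w -180 max ly -169.7 z 94.0
w -160 max ly -156.4 z 119.0
w -140 max ly -145.6 z 122.0
w -120 max ly -134.7 z 122.0
w -100 max ly -124.0 z 122.0
w -80 max ly -113.5 z 122.0
w -60 max ly -102.9 z 123.0
w -40 max ly -95.6 z 123.0
w -20 max ly -95.1 z 122.0
w 0 max ly -123.0 z 122.0
s -180 max ly -164.2 z 124.0
s -160 max ly -166.4 z 123.0
s -140 max ly -154.9 z 124.0
s -120 max ly -143.9 z 124.0
s -100 max ly -133.0 z 124.0
s -80 max ly -124.2 z 124.0
s -60 max ly -112.9 z 123.0
s -40 max ly -103.2 z 125.0
s -20 max ly -97.3 z 124.0
s 0 max ly -121.4 z 125.0
front [-189.62782186  107.00621939] [24.16492    55.67834729]
```

```bash
python3 - <<'E'
from h import *
P=np.load("w6.npy")
d=P[...,:2]-np.array([513.4,-382]); c,s=np.cos(.08),np.sin(.08); lx=d@[c,s]; ly=d@[-s,c]; z=P[...,2]
f=(z>90)&(z<95)&(lx>34)&(lx<52); 
for a in range(34,52,3):
    k=f&(lx>a)&(lx<=a+3)&(abs(ly)<140); print(a,k.sum(),np.percentile(ly[k],[0.5,99.5]).round(1), np.sort(ly[k])[:3].round(1))
k=(z>15)&(lx>-60)&(lx<20)&(ly<-85)&(ly>-130)
for z0 in range(15,125,12):
    m=k&(z>z0)&(z<=z0+12)
    if m.sum()>3:
        i=np.argsort(ly[m])[-3:]; print(z0,m.sum(),"ly",ly[m][i].round(1),"lx",lx[m][i].round(0))
cab=(z>102)&(z<108)&(lx>60)&(lx<140); print("cab",np.percentile(ly[cab&(abs(ly)<130)],[.5,99.5]), np.percentile(lx[(z>102)&(z<108)&(abs(ly)<80)],1))
h=(z>68)&(z<78)&(abs(lx)<8)&(abs(ly)<70); print("bar",np.percentile(ly[h],[.5,99.5]))
E
```

```text
34 684 [-103.6  106.1] [-106.1 -105.2 -104.7]
37 807 [-103.5  106.1] [-104.8 -104.3 -103.8]
40 819 [-103.7  106.1] [-105.  -104.5 -104.3]
43 796 [-103.5  106.8] [-104.6 -104.4 -104.3]
46 777 [-102.9  106. ] [-104.1 -103.8 -103.7]
49 172 [-104.2  105.5] [-105.1 -104.1  -99.8]
15 209 ly [-95.2 -95.2 -95.1] lx [-20. -18. -18.]
27 284 ly [-95.1 -95.1 -95.1] lx [-17. -17. -19.]
39 303 ly [-95.1 -95.1 -94.8] lx [-16. -17. -18.]
51 347 ly [-95.  -94.8 -94.8] lx [-19. -17. -20.]
63 373 ly [-95.1 -95.1 -95. ] lx [-19. -20. -20.]
75 404 ly [-95.1 -95.1 -95. ] lx [-19. -17. -20.]
87 466 ly [-94.9 -94.9 -94.9] lx [-19. -16. -18.]
99 579 ly [-95.  -94.7 -94.7] lx [-19. -18. -17.]
111 1874 ly [-94.9 -94.7 -94.7] lx [-16. -17. -16.]
cab [-105.48828525  109.24181445] 53.3390433960609
bar [-56.86142764  59.97987775]
```

The device corner sits about 8 mm inside the drawer's path, at 55 mm of pull. I'll hook the bar with one open finger and pull in guarded stages to see whether the device resists.

```bash
cat >> h.py <<'E'
CY=0.08; CX=np.array([np.cos(CY),np.sin(CY)]); CYV=np.array([-np.sin(CY),np.cos(CY)]); BAR=np.array([513.4,-382.])
def cab(lx,ly,z): return [*(BAR+lx*CX+ly*CYV),z]
E
python3 - <<'E'
from h import *
R=down(CY); movel(cab(-29.5,1.5,150),R); movel(cab(-29.5,1.5,95)); g=movel(cab(-29.5,1.5,40),max_speed=60,guard=8); print(g,read_state()["eef_pos"].round(1))
assert not g
f0=read_state()["ft_force"]
for lx,gd in ((-75,25),(-95,14),(-115,14)):
    g=movel(cab(lx,1.5,40),max_speed=50,guard=gd); s=read_state(); p=s["eef_pos"][:2]-BAR; print(lx,g,(p@CX).round(1),(s["ft_force"]-f0).round(1),s["time"])
    if g: break
c=camera("scene"); cv2.imwrite("pics/s7.png",c["image"][250:480,0:400])
E
```

```text
False [ 484.  -383.    40.4]
-75 False -74.8 [-0.3 -0.   0.2] 37.2333
-95 False -95.2 [-0.3  0.1 -0.4] 37.7833
-115 False -115.2 [ 0.5 -0.4 -1.4] 38.3333
```

View pics/s7.png

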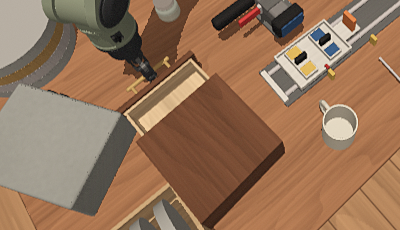

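The drawer slides freely past the device with no added force. I'll pull it to its stop.

```bash
python3 - <<'E'
from h import *
g=movel(cab(-198,1.5,40),max_speed=60,guard=12); s=read_state(); p=s["eef_pos"][:2]-BAR; print(g,(p@CX).round(1),s["ft_force"].round(1))
movel(cab(p@CX+3,1.5,40)); movel(cab(p@CX+3,1.5,200))
movep(cab(-90,0,270),down(CY)); C,P=shot("wrist","w8"); I=C["image"]; np.save("w8.npy",P); print(s["time"])
d=P[...,:2]-BAR; lx=d@CX; ly=d@CYV; z=P[...,2]
k=(z>64)&(z<77)&(abs(ly)<45)&(lx<-100)&(lx>-220); print("bar",np.percentile(lx[k],[2,98]).round(1))
for y in (-60,-40,0,40,60):
    k=(abs(ly-y)<5)&(lx>-170)&(lx<80)
    t=k&(z>86)&(z<96); f=k&(z>17)&(z<28); print(y,"top",np.percentile(lx[t],[2,98]).round(1) if t.sum()>5 else "", "floor",np.percentile(lx[f],[2,98]).round(1) if f.sum()>5 else "",np.median(z[f]).round(1))
k=(z>17)&(z<27)&(lx>-60)&(lx<0)&(abs(ly)<110); print("floor ly",np.percentile(ly[k],[1,99]))
k=(z>78)&(z<88)&(lx>-60)&(lx<0)&(abs(ly)<115); print("sides ly",np.percentile(ly[k],[1,99]))
E
```

```text
False -197.7 [-0.4  0.8  0.4]
39.9167
bar [-166.  -105.2]
-60 top [-125.8   52.7] floor [-100.9   76. ] 22.5
-40 top [-125.3   52.6] floor [-100.7   75.9] 22.6
0 top [-125.8   52.9] floor [-101.6   75.9] 22.6
40 top [-125.3   52.9] floor [-101.2   76.2] 22.6
60 top [-125.6   52.9] floor [-102.1   76.4] 22.6
floor ly [-88.13865472  88.31009014]
sides ly [-111.79150989   95.39241727]
```

View pics/w8.png

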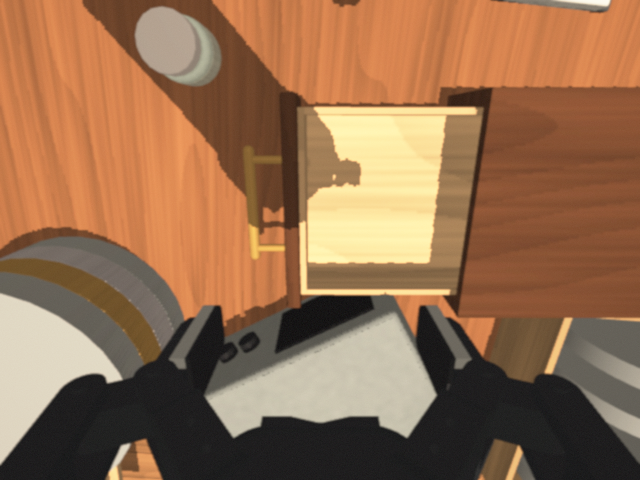

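The drawer is out about 160 mm and clear, with its floor at (370,190). Next I'll transfer the cartridges, re-measuring each one before grasping.

```bash
cat > tr.py <<'E'
from h import *
for guess,slot,nm in (((643.8,-1.0),(-35,40),"cart0"),((642.7,-80.5),(-35,-20),"cart1")):
    g=np.array(guess); movep([*g,220],down(-0.014)); C,P=shot("wrist","t_"+nm); I=C["image"]
    r=sel(P,I,(g[0]-40,g[0]+40),(g[1]-30,g[1]+30),(62,76)); (c,s,a)=rect(r); a=a-90 if s[0]>s[1] else a; a=(a+90)%180-90
    print(nm,c,s,a,len(r)); assert 8<min(s)<15 and 30<max(s)<37 and abs(a)<10
    yw=np.radians(a); movel([*c,100],down(yw)); movel([*c,46.8],max_speed=80,guard=10); clamp(); print(read_state()["finger_gap"]); movel([*c,220])
    movep(cab(*slot,220),down(CY)); t=cab(*slot,0); place(t[0],t[1],CY,45.1,220); print(read_state()["time"])
movep(cab(-100,0,270),down(CY)); C,P=shot("wrist","w9"); np.save("w9.npy",P)
d=P[...,:2]-BAR; q=np.stack([d@CX,d@CYV,P[...,2]],-1)
for s in (40,-20):
    k=(abs(q[...,1]-s)<25)&(q[...,0]>-105)&(q[...,0]<30)&(q[...,2]>36)&(q[...,2]<75); print(rect(q[k]),np.percentile(q[k][:,2],[5,50,98]).round(1))
E
python3 tr.py
```

```text
cart0 [644.1  -1.3] [34.2 11. ] -0.7999999999999972 490
10.854332289169333
down True [ 475.4 -344.7   45. ] [1.3 1.3 9.2]
52.7167
cart1 [643. -81.] [33.8 11.9] -1.0 522
10.55839389569809
down True [ 480.4 -404.5   49.2] [0.8 1.6 7.9]
62.5417
(array([-34.8,  39.8]), array([39.9, 90.1]), 90.0) [39.4 41.2 69.1]
(array([-47.5, -20. ]), array([115.6,  42.5]), 2.5) [39.1 41.2 69.2]
```

View pics/w9.png

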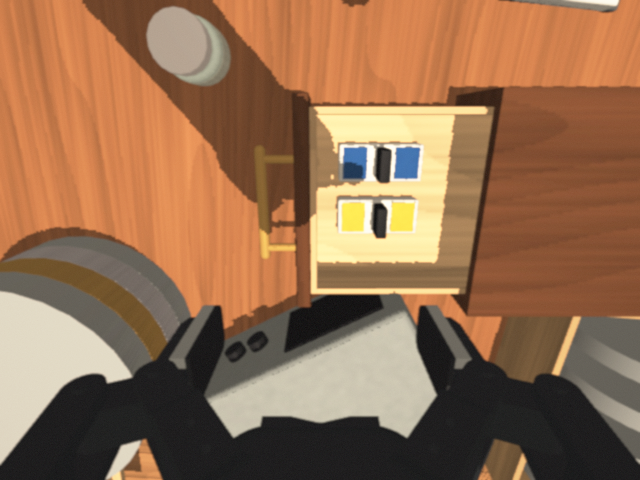

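Both cartridges lie flat in the drawer, handles up, at (381,162) and (377,216). Now I'll push the drawer shut with the fingers closed.

```bash
python3 - <<'E'
from h import *
p=cab(-200,1.5,200); yw=best(p,CY+np.pi/2); print(yw); movep(p,down(yw)); clamp(); movel(cab(-200,1.5,58))
g=movel(cab(-30,1.5,58),max_speed=60,guard=25); s=read_state(); print(g,((s["eef_pos"][:2]-BAR)@CX).round(1),s["ft_force"].round(1))
if not g:
    g=movel(cab(15,1.5,58),max_speed=25,guard=25); s=read_state(); print(g,((s["eef_pos"][:2]-BAR)@CX).round(1),s["ft_force"].round(1))
wait(0.3); l=(read_state()["eef_pos"][:2]-BAR)@CX
movel(cab(l-40,1.5,58)); movel(cab(l-40,1.5,230))
open_gripper(); movep(cab(-40,10,230),down(CY)); C,P=shot("wrist","w10")
d=P[...,:2]-BAR; lx=d@CX; ly=d@CYV; z=P[...,2]
k=(z>64)&(z<77)&(abs(ly)<35)&(abs(lx)<28); print("bar",np.percentile(lx[k],[2,98]).round(1))
t=(z>86)&(z<96)&(abs(ly)<60)&(lx>20)&(lx<80); print("front",np.percentile(lx[t],[2,98]).round(1), "cab",np.percentile(lx[(z>101)&(z<108)&(abs(ly)<60)],1).round(1))
movep([450,100,320],down(0)); c=camera("scene"); cv2.imwrite("pics/s11.png",c["image"]); print(read_state()["time"])
E
```

```text
-1.4907963267948965
False -30.1 [-1.3 -1.1 -0.2]
True -13.6 [-1.6 -0.4  1.3]
bar [-2.8  7.5]
front [37.5 52.7] cab 52.9
75.825
```

View pics/w10.png

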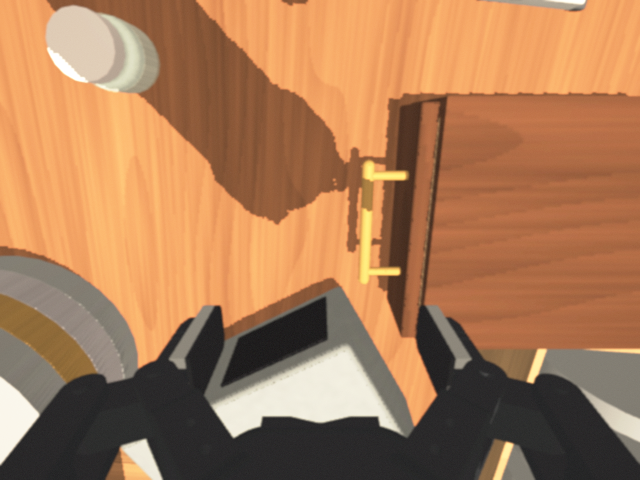

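View pics/s11.png

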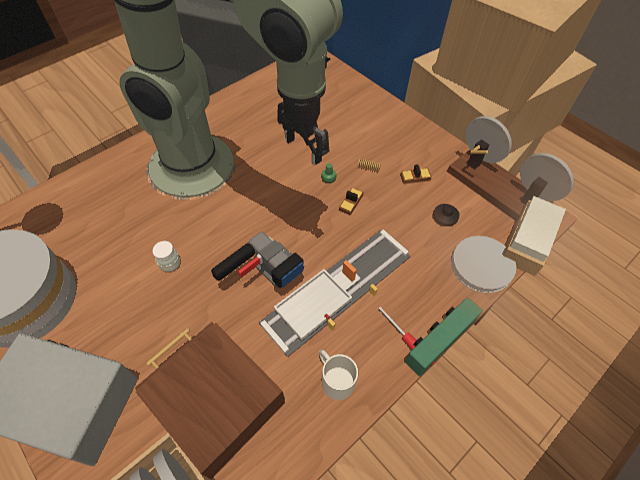

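The drawer is flush: the back of its front is at 52.7 and the cabinet edge at 52.9. The carrier is empty at the reader and the bystanders haven't moved. I'll check the pointer once more and hand in if it is level.

```bash
python3 - <<'E'
from h import *
movep([646,0,280],down(-0.014)); C,P=shot("wrist"); I=C["image"]
pt=sel(P,I,(685,720),(-70,-10),(30,50),(170,10,120,60)); q=sel(P,I,(700,740),(-70,-15),(10,60),(15,35,100,120))
print(np.percentile(pt[:,1],[2,98]),np.percentile(q[:,1],[2,98]))
if abs(np.percentile(pt[:,1],[2,98]).mean()-np.percentile(q[:,1],[2,98]).mean())<1.5: print(finish_job())
E
```

```text
[-45.30139182 -37.71935386] [-45.38604289 -36.35848682]
the job is handed in; nothing more can be done
None
```

The job is handed in: only two cartridges, blue and yellow, were on the bench, and both are flat in the shut drawer, handles up. The carrier is empty with its pointer within 1 mm of the reader post, the trigger was squeezed to its stop for about half a second and released, and the knob, stopper and spring were left untouched.

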